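# Lay the tall carton down in its tray bay

## Robot

A 6-joint arm with a two-finger parallel gripper is mounted at the origin on a cart in front of the work surface, level with it; the furniture and walls round the work are solid. World frame = base frame: x ahead of the robot, y to its left, z up, the work surface at z = 0. Lengths are in m, angles in rad, forces in N, time in s.
With the tool pointing down it reaches from about 0.4 to 0.825 m from the base axis. Payload 7 kg.
Tool frame: the origin (TCP) lies at the very end of the fingers, on their centre line; the grasp point (between the pads) lies 19 mm behind it (manip.grip_point_offset is the z of the grasp point in the tool frame, in m); z points along the fingers, y is the line along which they close (so a half turn about z gives the same grasp; the last joint's range is limited). The gripper opens to 88 mm and grips with 3 to 60 N. Pads are 19 mm wide; open, the fingers measure 130 mm over their backs; the gripper's body (78 mm by 193 mm) begins 47 mm behind the grasp point.
Start: joints at [1.602, 0.359, 0.012, 0, -1.224, -0.288], TCP at [0.171, 0.653, 0.227] pointing down, gripper open.
Joint ranges: [-3.07, 3.07], [-1.43, 2.12], [-1.02, 1.25], [-3.03, 1.67], [-3.05, -0], [-3.03, 3.03]. Speed limits (rad/s): [2.39, 2.39, 3.01, 3.14, 3.14, 3.14].

## Interface

Orientations are given as a rotation vector (axis times angle).
In Python, from station import manip, jaws, monitor, cams gives the robot as it stands. The module is installed in compiled form; this text tells all that it offers. Calls block until the motion is done:
- manip.reach(position, orientation): joint-space move of the TCP to a pose.
- manip.movel(position, rot=None, velocity=0.15): straight line of the TCP; rot=None keeps the orientation; velocity is the mean speed in m/s.
- manip.move_joints(angles): joint-space move.
- jaws.move_gripper(opening, f_grip=None): opening from 0.0 (shut) to 1.0 (fully open); f_grip is the grip in N (None keeps the last); returns when the fingers have stopped.
- manip.wait(seconds).
- manip.inverse_kinematics(position, orientation): joint angles nearest the present ones, or None.
- monitor.sense(): the state.
- cams.grab_frame(name): name is "scene" or "top" or "wrist"; returns a dict with "img" (420x560x3 uint8, red, green, blue), "K" (3x3 intrinsics, pixels), "world_to_cam" (4x4, takes a point from world to camera coordinates); the wrist camera has in their place "tool_from_camera" (4x4, takes a point from camera to tool coordinates, whose origin is the TCP and whose axes are the flange's). Camera axes: x right, y down, z forward; pixel columns grow to the right and rows downward; lengths in m; the calibration is good to about 2 mm. A picture is of the moment at which its call begins: read the wrist's pose just before it. There is no depth.
A pose or a line that the arm cannot do raises manip.IKError and nothing moves.
- manip.job_done(): hands the job in; it is judged then, once.
The state is a dict: "time_s": time; "joint_pos": joint angles; "dq": joint speeds; "effort": joint torques, N m; "tool_pos": TCP position; "eef_rot": TCP orientation; "wrist_force": force on the tool from outside, world axes, zero at the start; "moment": the same for the moment, N m; "finger_gap": opening from 0.0 (shut) to 1.0 (fully open); "grasp_force": force on a finger pad.
Only numpy, scipy, OpenCV 4.12 (cv2) and the standard library are available. Lean on these libraries where they do the work, as an engineer would, in place of code of your own. Each camera call takes 0.05 s, during which the arm holds its last target. There are 200 camera calls.

## Task

The two-bay stock tray has to go under a low shelf, and the taller of the two cartons standing in it is too high: push it over so that it lies on its broad face in its own bay, toward the side where the bay has room for it, then push it along the bay until it rests against one of the bay's end rims. Only push with the fingers, never pick it up. Leave the shorter carton standing where it is, disturb nothing else round the tray, and finish with the arm clear.

Things in the scene. Friction and masses are not known exactly. Their poses are not given: they have to be found in the camera images.
- tray: Fixed low metal tray, 270 x 175 mm, two bays side by side. Origin: centre of its underside, on the worktop; x along the bays (about world y, turned up to 0.35 rad), y across, z up. Floor top 4 mm, rims and middle divider 5 mm thick with tops 16 mm above the worktop. Bays inside: tray x -130 to +130 mm, 80 mm wide, centred at tray y +42.5 and -42.5 mm. Low wire handles reach 21 mm beyond its ends.
- tall_carton: The taller carton (plain white with red print on some faces, rigid, 0.08 to 0.17 kg), standing on its small end in either bay, within 60 mm of mid-length. As it stands: 90 mm high (own z), 46 mm thick (own x, along the bay within 0.06 rad), 61 mm wide (own y). Origin: centre of the end it stands on at the start. Lying on a broad face it is 46 mm high and takes 90 mm of the bay.
- tall_center (a point): Centre of the tall carton: 45 mm above the tray's floor while it stands, 23 mm when it lies on a broad face. Pushed along the bay near its top, the carton pivots on its lower leading edge with little sliding, and falls by itself once leaned past about 27 degrees.
- short_carton: The shorter carton (white and blue), standing upright in the other bay: 31 mm along the bay, 62 mm across it, 62 mm high. Origin: centre of its underside. It stays as it is.
- bottle: Small capped bottle, 38 mm across, 70 mm high, standing beyond the far side of the tray. Origin: centre of its underside. Bystander.
- bench_timer: Bench timer, 28 x 66 x 63 mm high, standing beyond the far side of the tray. Origin: centre of its underside. Bystander.
- felt_pen: Felt pen lying in front of the tray, 135 mm along its own y, 17 mm thick. Origin: under its middle. Bystander.
- large_bottle: Larger capped bottle, 58 mm across, 106 mm high, standing to the left of the tray. Origin: centre of its underside. Bystander.
Things that resemble listed ones, but are neither listed nor needed, are in the scene too. Leave any green look-alike of the tall_carton alone.

How it is judged:
By the outcome, as a careful person would: the job done as asked, in the order asked, and still so for the second after the job is handed in, with the robot touching nothing.
It also fails if it takes over 45 s, if anything falls off the work surface, if the arm or the gripper's body presses on something with over 40 N, if the wrist force passes 120 N, or if a joint passes its speed limit or range.

## Working session

There is one attempt and no reset: what is moved stays moved. The work goes in short steps, each a Python script; the robot and the scene stay as the last script left them, time stands still between calls to the robot, and variables do not carry over. Pictures are saved under pics/ and viewed, at most 10 in all, crops included, and the job is handed in when it is done.

```bash
mkdir -p pics; cat > h.py <<'E'
import numpy as np, cv2
from station import manip, jaws, monitor, cams
def save(n,im): cv2.imwrite('pics/'+n+'.png',cv2.cvtColor(im,cv2.COLOR_RGB2BGR))
def ray(f,u,v,z):
    T=np.linalg.inv(f["world_to_cam"]); d=T[:3,:3]@np.linalg.inv(f["K"])@np.array([u,v,1.]); o=T[:3,3]
    return o+d*(z-o[2])/d[2]
def proj(f,p):
    c=f["world_to_cam"]@np.append(p,1); q=f["K"]@c[:3]; return q[:2]/q[2]
E
python3 - <<'E'
from h import *
import pickle
F={}
for n in("scene","top"):
    F[n]=cams.grab_frame(n); save(n,F[n]["img"]); T=np.linalg.inv(F[n]["world_to_cam"]); print(n,T.round(3),F[n]["K"])
pickle.dump(F,open('F.pkl','wb'))
s=monitor.sense();print(s)
E
```

```text
scene [[ 0.803 -0.424  0.42   0.143]
 [-0.596 -0.583  0.551 -0.491]
 [ 0.011 -0.693 -0.721  0.816]
 [ 0.     0.     0.     1.   ]] [[496.02459587   0.         276.25349615]
 [  0.         496.02459587 207.09127201]
 [  0.           0.           1.        ]]
top [[-0.024 -0.989  0.144  0.412]
 [-0.999  0.027  0.019  0.096]
 [-0.023 -0.144 -0.989  1.192]
 [ 0.     0.     0.     1.   ]] [[529.78579306   0.         272.67937349]
 [  0.         529.78579306 217.00707604]
 [  0.           0.           1.        ]]
{'time_s': 0.1, 'joint_pos': array([ 1.60212242e+00,  3.59322594e-01,  1.11468980e-02, -2.82121602e-04,
       -1.22410885e+00, -2.88071473e-01]), 'dq': array([ 0.00059962, -0.00130879,  0.00065518, -0.00150011,  0.00117267,
       -0.00164315]), 'effort': array([ 1.37509596e-04, -5.84160447e+01,  2.93751454e+01,  7.01547682e+00,
        1.01305961e-02, -4.82365567e-05]), 'tool_pos': array([0.17134885, 0.65243504, 0.22571484]), 'eef_rot': array([ 3.11422383e+00, -4.02143998e-01, -3.96142959e-05]), 'wrist_force': array([-0.32172243,  0.02768941,  0.36582396]), 'moment': array([0.02978781, 0.03696253, 0.020305  ]), 'grasp_force': 0.0, 'finger_gap': 0.9998232312823635}
```

View pics/scene.png

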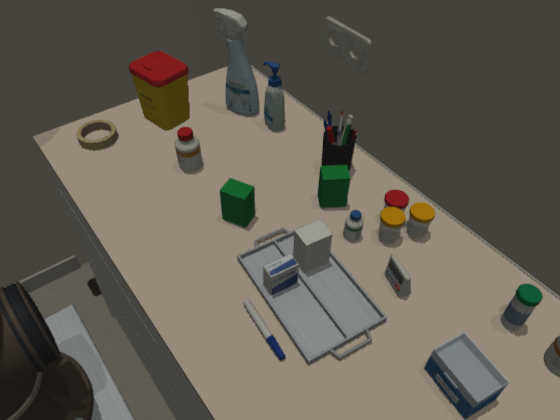

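View pics/top.png

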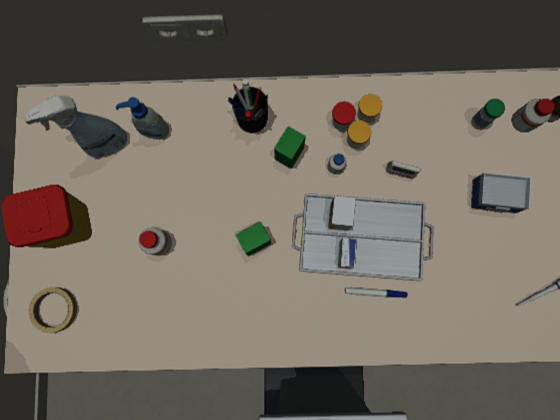

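The scene view shows the white tall carton at about (313,247) and the short one at (281,275); the top view shows them at (343,212) and (347,252). Look-alikes for the tall carton are the two green cartons at top (290,147) and (254,238), which I leave alone, and the white/blue short carton. I choose the plain white one in the far bay, standing near the tray's left end, so the room is to the right (-y). Next is a close crop to check this.

```bash
python3 - <<'E'
from h import *
import pickle
F=pickle.load(open('F.pkl','rb'))
f=F['top']
a=cv2.resize(f['img'][180:290,285:445],None,fx=5,fy=5,interpolation=cv2.INTER_CUBIC)
a=np.clip(a.astype(float)*1.3,0,255).astype(np.uint8)
save('crop',a)
# masks: carton top brightest; tray (greyish-blue) outline
hsv=cv2.cvtColor(f['img'],cv2.COLOR_RGB2HSV)
m=(hsv[...,1]<60)&(hsv[...,2]>90); m[:185]=0;m[282:]=0;m[:,:285]=0;m[:,:440]=m[:,:440];m[:,440:]=0
m=cv2.morphologyEx(m.astype(np.uint8),cv2.MORPH_CLOSE,np.ones((7,7)))
m=cv2.morphologyEx(m,cv2.MORPH_OPEN,np.ones((15,15)))
c=max(cv2.findContours(m,0,2)[0],key=cv2.contourArea)
P=np.array([ray(f,*p[0],.016)[:2] for p in c],np.float32)
r=cv2.minAreaRect(P);print('tray',r,cv2.boxPoints(r))
for t in(150,165,180,195):
    m=(f['img'].min(2)>t).astype(np.uint8);m[:185]=0;m[240:]=0;m[:,:310]=0;m[:,380:]=0
    cs=cv2.findContours(m,0,2)[0]
    if cs:
        c=max(cs,key=cv2.contourArea);P=np.array([ray(f,*p[0],.094)[:2] for p in c],np.float32)
        print(t,cv2.boundingRect(c),cv2.minAreaRect(P))
E
```

```text
tray ((0.5425587296485901, -0.08077925443649292), (0.3459514081478119, 0.21565333008766174), 88.35620880126953) [[ 0.42981452 -0.25059068]
 [ 0.6453791  -0.25677687]
 [ 0.65530294  0.08903217]
 [ 0.43973833  0.09521836]]
150 (333, 197, 22, 28) ((0.5815398097038269, -0.03135981410741806), (0.041421279311180115, 0.05615592375397682), 82.26799011230469)
```

View pics/crop.png

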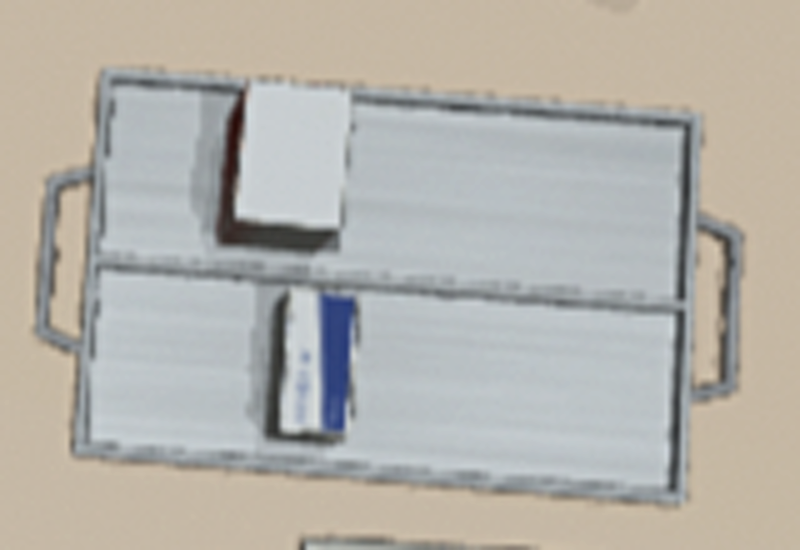

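The crop shows the white tall carton with a red-printed left face. Its top corners are near (245,82), (352,90), (338,230) and (237,218). The tray's outer corners are near (104,71), (703,115), (683,503) and (77,455), and the roomy side is to the right.

```bash
cat >> h.py <<'E'
def px(a,ox=285,oy=180,k=5): return (a[0]+.5)/k-.5+ox,(a[1]+.5)/k-.5+oy
E
python3 - <<'E'
from h import *
import pickle
F=pickle.load(open('F.pkl','rb'));f=F['top'];g=F['scene']
t=np.array([ray(f,*px(p),.016)[:2] for p in [(104,71),(703,115),(683,503),(77,455)]])
c=np.array([ray(f,*px(p),.094)[:2] for p in [(245,82),(352,90),(338,230),(237,218)]])
s=np.array([ray(f,*px(p),.066)[:2] for p in [(288,291),(356,295),(344,434),(280,434)]])
L=lambda q:[np.linalg.norm(q[i]-q[(i+1)%4]).round(4) for i in range(4)]
for n,q in(('tray',t),('tall',c),('short',s)):print(n,q.round(4).tolist(),q.mean(0).round(4),L(q))
e=(t[0]-t[1]+t[3]-t[2]);e/=np.linalg.norm(e);n=np.array([e[1],-e[0]])
n=n if n[0]>0 else -n
print('e',e,np.arctan2(-e[0],e[1]))
for q in(c,s):print([((p-t.mean(0))@e).round(4) for p in q],[((p-t.mean(0))@n).round(4) for p in q])
print('scene check tray/tall in px',[proj(g,[*p,.016]).round(1) for p in t],[proj(g,[*p,.094]).round(1) for p in c])
E
```

```text
tray [[0.6338, 0.0436], [0.6062, -0.2234], [0.4341, -0.2034], [0.4617, 0.0612]] [ 0.534  -0.0805] [np.float64(0.2684), np.float64(0.1732), np.float64(0.2661), np.float64(0.1729)]
tall [[0.6127, -0.0119], [0.608, -0.0565], [0.549, -0.048], [0.5551, -0.0062]] [ 0.5812 -0.0307] [np.float64(0.0449), np.float64(0.0596), np.float64(0.0422), np.float64(0.0578)]
short [[0.5269, -0.0293], [0.5244, -0.058], [0.4656, -0.0502], [0.4663, -0.0233]] [ 0.4958 -0.0402] [np.float64(0.0289), np.float64(0.0593), np.float64(0.027), np.float64(0.0609)]
e [0.10320782 0.99465981] -0.10339192831853526
[np.float64(0.0764), np.float64(0.0315), np.float64(0.0339), np.float64(0.076)] [np.float64(0.0712), np.float64(0.0712), np.float64(0.0116), np.float64(0.0134)]
[np.float64(0.0502), np.float64(0.0214), np.float64(0.023), np.float64(0.0499)] [np.float64(-0.0123), np.float64(-0.0118), np.float64(-0.0711), np.float64(-0.0732)]
scene check tray/tall in px [array([306.7, 222.7]), array([386. , 315.8]), array([307.1, 359. ]), array([236. , 254.3])] [array([318.3, 217.8]), array([331.3, 232.6]), array([304.7, 243.8]), array([293.7, 228.9])]
```

```bash
python3 - <<'E'
from h import *
import pickle
F=pickle.load(open('F.pkl','rb'));g=F['scene'];im=g['img'][200:365,220:400]
a=cv2.resize(im,None,fx=4,fy=3.6 and 4,interpolation=cv2.INTER_CUBIC)[:600]
a=np.clip(a.astype(float)*1.4,0,255).astype(np.uint8)
e=np.array([.1032,.9947]);n=np.array([.9947,-.1032]);o=np.array([.534,-.0805])
for x,y,z in [(.135,.0875,.016),(-.135,.0875,.016),(-.135,-.0875,.016),(.135,-.0875,.016),(.0765,.0715,.094),(.0315,.0715,.094),(.0315,.012,.094),(.0765,.012,.094)]:
    u=(proj(g,[*(o+x*e+y*n),z])-[220,200])*4+1.5
    cv2.circle(a,tuple(int(v) for v in u),4,(255,0,0),1)
save('ov',a)
E
```

```text
(no output)
```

View pics/ov.png

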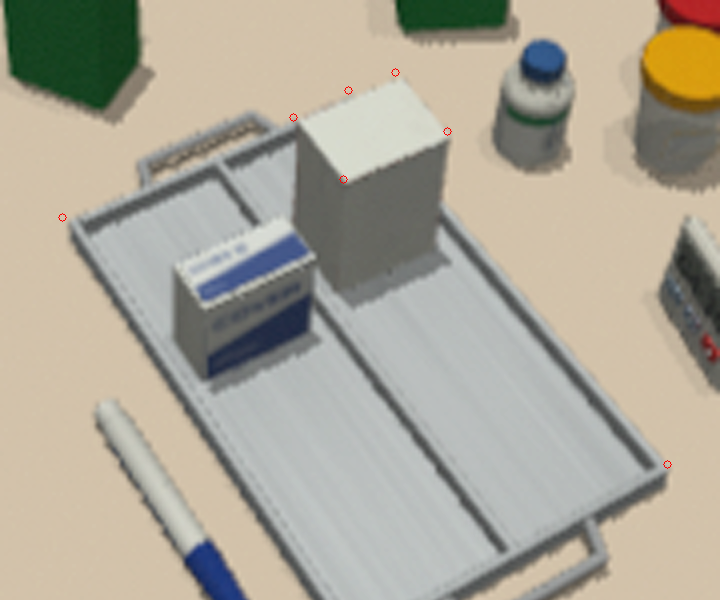

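The scene and top views agree to about 2 px. In tray coordinates the carton spans x 31–76 mm, y about 42 mm, so the push goes toward tray -x. I'll retract, swing over with the fingers closed and their wide side across the bay, and tip the carton.

```bash
cat >> h.py <<'E'
from scipy.spatial.transform import Rotation as R
e=np.array([.1032,.9947]);n=np.array([.9947,-.1032]);o=np.array([.534,-.0805])
def W(x,y,z): return np.array([*(o+x*e+y*n),z])
def rot(s):
    y=np.array([*(s*n),0]);z=np.array([0,0,-1.]);x=np.cross(y,z)
    return R.from_matrix(np.c_[x,y,z]).as_rotvec()
E
python3 - <<'E'
from h import *
jaws.move_gripper(0.0)
s=monitor.sense(); manip.reach(np.array([.128,.483,.40]),s['eef_rot'])
best=None
for sg in(1,-1):
    q=manip.inverse_kinematics(W(.106,.042,.25),rot(sg)); print(sg,None if q is None else np.round(q,2))
    if q is not None and (best is None or abs(q[5])<abs(best[1][5])): best=(sg,q)
sg=best[0]; manip.move_joints(best[1])
manip.movel(W(.106,.042,.085),velocity=.15)
f0=monitor.sense()['wrist_force']
for x in np.arange(.100,.029,-.006):
    manip.movel(W(x,.042,.085),velocity=.05)
    s=monitor.sense(); print(round(x,3),(s['wrist_force']-f0).round(2),s['tool_pos'].round(4))
print(sg,s['time_s'])
f=cams.grab_frame('top');save('t2',cv2.resize(f['img'][180:290,285:445],None,fx=4,fy=4))
f=cams.grab_frame('scene');save('s2',cv2.resize(f['img'][160:365,210:410],None,fx=2.9,fy=2.9))
E
```

```text
1 [ 0.37  0.2  -0.15  0.   -1.22  2.67]
-1 [ 0.37  0.2  -0.15  0.   -1.22 -0.47]
0.1 [-0.28  0.03  0.9 ] [0.5863 0.0143 0.0856]
0.094 [-0.65 -0.9  -0.47] [0.5854 0.0083 0.0851]
0.088 [-1.    0.7   0.25] [0.5848 0.0024 0.085 ]
0.082 [ 0.82  0.96 -0.63] [ 0.5842 -0.0035  0.085 ]
0.076 [0.15 0.06 1.04] [ 0.5836 -0.0096  0.085 ]
0.07 [-0.23  1.38 -0.51] [ 0.5829 -0.0155  0.085 ]
0.064 [-0.14  0.06 -0.61] [ 0.5823 -0.0215  0.085 ]
0.058 [0.58 0.33 0.11] [ 0.5817 -0.0275  0.085 ]
0.052 [-1.24 -0.57  0.38] [ 0.5811 -0.0334  0.085 ]
0.046 [-0.89  0.13  0.47] [ 0.5804 -0.0394  0.085 ]
0.04 [-1.07 -0.06  0.23] [ 0.5798 -0.0453  0.085 ]
0.034 [-0.04 -0.72  0.9 ] [ 0.5792 -0.0513  0.085 ]
-1 9.325
```

View pics/s2.png

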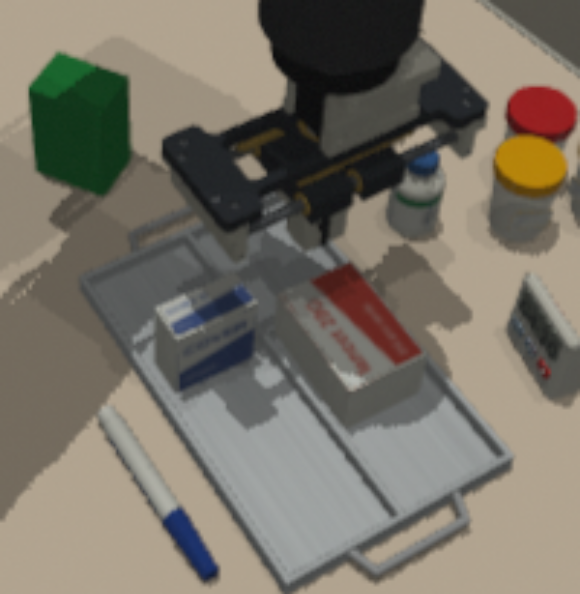

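The carton now lies on its broad face in the right bay (red print up, centre at about (352,345)) and the short carton still stands. I'll check the finger opening and the carton's yaw and position.

```bash
python3 - <<'E'
from h import *
s=monitor.sense();print(s['finger_gap'],s['tool_pos'],s['time_s'])
manip.movel(W(.07,.042,.20),velocity=.2)
f=cams.grab_frame('top');save('t3',cv2.resize(f['img'][180:290,285:445],None,fx=5,fy=5,interpolation=cv2.INTER_CUBIC))
E
```

```text
0.0029056837858567226 [ 0.5793176  -0.05106366  0.08502392] 9.425
```

View pics/t3.png

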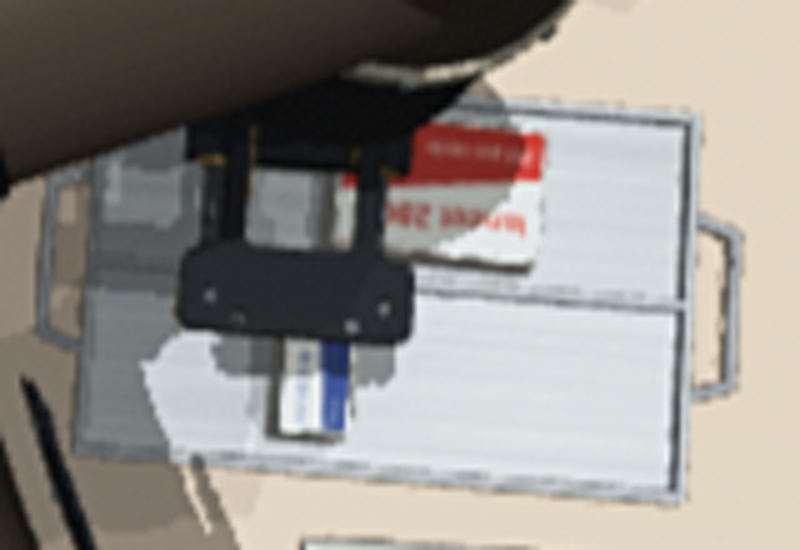

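The fingers are shut. The carton's left end is at about x=337 px and its right end at (545,132)–(534,270), in line with the bay. I'll compute those, descend behind it and push toward -x with the force watched.

```bash
python3 - <<'E'
from h import *
import pickle
f=pickle.load(open('F.pkl','rb'))['top']
for p in[(545,132),(534,268),(342,180),(333,248)]:
    q=ray(f,*px(p),.050)[:2]-o;print((q@e).round(4),(q@n).round(4))
xs=.062; yc=.042
manip.movel(W(xs,yc,.20),velocity=.2); manip.movel(W(xs,yc,.022),velocity=.12)
manip.wait(.2); F0=monitor.sense()['wrist_force']; x=xs
E3=np.array([*e,0])
while x>-.036:
    x-=.006 if x>-.015 else .002
    manip.movel(W(x,yc,.022),velocity=.04)
    s=monitor.sense(); fe=(s['wrist_force']-F0)@E3
    print(round(x,3),round(fe,1),end='; ')
    if fe>5: break
print(s['tool_pos'].round(4),((s['tool_pos'][:2]-o)@e).round(4),s['time_s'])
E
```

```text
-0.0583 0.0673
-0.0563 0.0075
0.0282 0.0396
0.0304 0.0096
0.056 0.2; 0.05 0.4; 0.044 0.3; 0.038 0.6; 0.032 -0.7; 0.026 0.1; 0.02 -0.1; 0.014 0.0; 0.008 0.3; 0.002 0.2; -0.004 0.4; -0.01 -0.3; -0.016 -0.3; -0.018 0.1; -0.02 0.1; -0.022 0.3; -0.024 -0.3; -0.026 -0.2; -0.028 0.2; -0.03 3.0; -0.032 14.4; [ 0.5731 -0.1147  0.0223] -0.03 18.2083
```

The force rises at x=-0.030, and contact with the rim was expected at -0.0305. I'll back off and verify.

```bash
python3 - <<'E'
from h import *
manip.movel(W(-.005,.042,.022),velocity=.08)
manip.movel(W(.03,.042,.25),velocity=.2)
manip.reach(np.array([.45,.12,.38]),rot(-1))
f=cams.grab_frame('top');save('t4',cv2.resize(f['img'][180:290,285:445],None,fx=5,fy=5,interpolation=cv2.INTER_CUBIC))
g=cams.grab_frame('scene');save('s4',cv2.resize(g['img'][130:380,190:430],None,fx=2.4,fy=2.4))
print(monitor.sense()['time_s'])
E
```

```text
21.0917
```

View pics/t4.png

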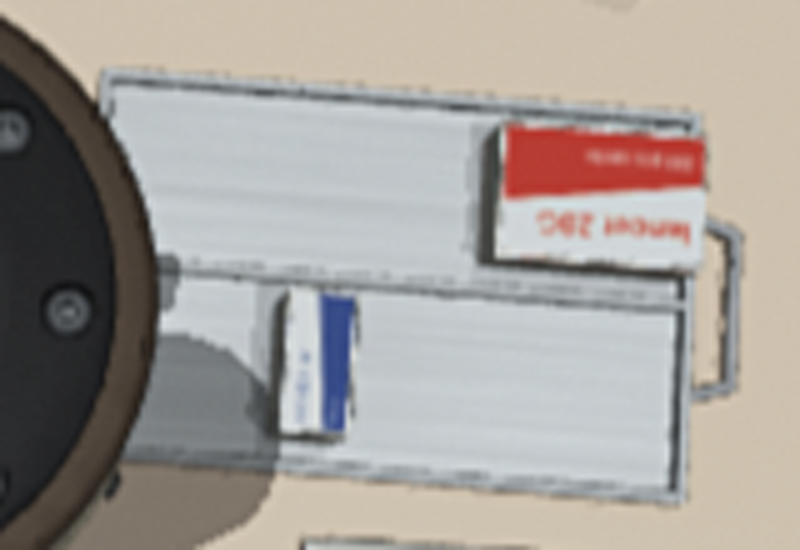

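View pics/s4.png

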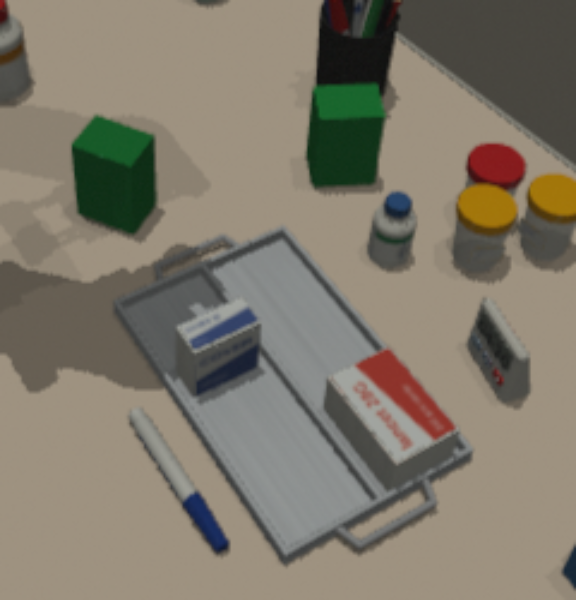

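The carton lies flat against the right end rim (top view (705,140)–(690,270)). The short carton is unmoved at (318,365), the bystanders are in place and the arm is clear.

```bash
python3 -c "
from h import *
print(manip.job_done())"
```

```text
the job is handed in; nothing more can be done
None
```

I pushed the tall carton over onto its broad face and along its bay until it rested against the right-hand end rim; the short carton and bystanders look undisturbed, the arm is clear, and the job was handed in at about 21 s.

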